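Load a round blank into the magnetic die and hold the recessed clamp button

ROBOT

A 6-joint arm with a two-finger parallel gripper is mounted at the origin on a cart in front of the work surface, level with it; the furniture and walls round the work are solid. World frame = base frame: x ahead of the robot, y to its left, z up, the work surface at z = 0. Lengths are in m, angles in rad, forces in N, time in s.
With the tool pointing down it reaches from about 0.35 to 0.925 m from the base axis. Payload 6.4 kg.
Tool frame: the origin (TCP) lies midway between the tips of the shut fingers; the grasp point (between the pads) lies 19 mm behind it; z points along the fingers, y is the line along which they close (so a half turn about z gives the same grasp; the last joint's range is limited). The gripper opens to 94 mm and grips with 3 to 60 N. Pads are 16 mm wide; open, the fingers measure 119 mm over their backs; the gripper's body (75 mm by 177 mm) begins 78 mm behind the grasp point.
Start: joints at [-0.174, 0.245, 1.558, -0, 1.339, -0.174], TCP at [0.65, 0, 0.205] pointing down, gripper open.
Joint ranges: [-3.13, 3.13], [-1.02, 2.26], [0.13, 2.54], [-0.95, 4.09], [0.21, 2.88], [-2.74, 2.74]. Speed limits (rad/s): [2.57, 2.57, 3.14, 3.14, 3.14, 3.14].

INTERFACE

Orientations are given as a 3x3 rotation matrix whose columns are the frame's x, y, z axes.
In Python, from cell import bot, cams gives the robot as it stands.
- The arm moves only by the tool drive_tool, never from a script. Its arguments are lists of equal length, an entry for each row: "travel": the shift along the world's x, y, z in m, a list of three; "rot": the turn, a rotation vector about the world's x, y, z in degrees, a list of three; "grip": the opening in per cent of the stroke, from 0 (shut) to 100 (fully open). A call has 1 to 12 rows; each row shifts and turns the commanded pose from where the row before left it; what a row does not reach is not made up. A row lasts 1/12 s, in which the tool goes at most 41.7 mm and 7.16 degrees, less where a joint would pass 70% of its speed; a pose out of reach is approached as far as the arm can. A call with a gripper value outside its range is refused whole. The fingers move at their own pace and stop on an object; "squeeze" is the grip in N (left out, the last holds). Time passes only in rows, so rows that do not move let the fingers close. It gives the time, the measured TCP pose, the force, the opening and the grip force at its end, in the units of the state.
- bot.sense(): the state, without advancing time (a new reading comes with each control period).
- cams.read_camera(name): name is "scene" or "side" or "wrist"; returns a dict with "frame" (400x640x3 uint8, blue, green, red), "fx", "fy", "cx", "cy" (pixels), "view" (4x4, takes a point from world to camera coordinates). Camera axes: x right, y down, z forward; pixel columns grow to the right and rows downward; lengths in m; the calibration is good to about 2 mm. A picture is of the moment at which its call begins. There is no depth.
- bot.hand_in(): hands the job in; it is judged then, once.
The state is a dict: "time_s": time; "joint_positions": joint angles; "qd": joint speeds; "effort": joint torques, N m; "eef_pos": TCP position; "tcp_rot": TCP orientation; "ft_force": force on the tool from outside, world axes, zero at the start; "moment": the same for the moment, N m; "width": finger opening in m; "finger_force": force on a finger pad.
Only numpy, scipy, OpenCV 4.12 (cv2) and the standard library are available. Lean on these libraries where they do the work, as an engineer would, in place of code of your own. Each camera call takes 0.05 s, during which the arm holds its last target. There are 200 camera calls.

TASK

Set the round steel blank flat into the cavity of the magnetic die holder that matches it and let go of it. Then take the steel punch out of its wooden stand and, tip down through the hole in the top of the grey switch tower, press the recessed clamp button fully down and keep it down: the program finishes with the gripper still holding the punch and pressing. Do not press the button before the blank is seated, and leave the square blank and the round findings tin where they are.

Things in the scene. Friction and masses are not known exactly. Their poses are not given: they have to be found in the camera images.
- blank_center (a point): Centre (half-way up) of the loose round blank: a plain steel disc, 32 mm diameter, 9 mm thick, about 55 g, lying flat on the polished steel bench block (62 x 62 x 20 mm), so its underside is at z = 0.020 at the start.
- cavity (a point): Centre of the floor of the large round cavity in the steel die (fixed). The cavity is 35 mm in diameter and 5 mm deep with a 1.5 mm chamfer; its floor is at z = 0.031 and the flat top of the die at z = 0.036, so a seated blank stands 4 mm proud. The die (84 x 124 mm, long along its y) also has a 29 mm square cavity and a 21 mm round one, both too small for the blank. z up; y points from this cavity towards the switch tower.
- aperture (a point): Centre of the mouth of the hole in the top face (z = 0.060) of the grey switch tower (64 x 56 mm), on the same base as the die, 134 mm along the point's y from the large round cavity. The hole is vertical, 17 mm in diameter, with a 1 mm chamfer. z up.
- button_top (a point): Centre of the top of the black clamp button (14 mm wide) at the bottom of that hole: 22 mm below the mouth at rest (z = 0.038), 28 mm when fully down. It moves straight down.
- button (a joint): Travel of the clamp button, m: 0 at rest, 0.006 fully down. A spring pushes it back up: about 3 N to start it, 6 N when fully down, where it meets a hard stop.
- punch_center (a point): Centre (half-way along, on the axis) of the steel punch: round, 12 mm diameter, 69 mm long, about 50 g, its lower 20 mm tapering to the tip. It stands upright, tip down, loose in a 14 mm hole, 28 mm deep, at the centre of a wooden stand (56 x 56 x 36 mm, fixed, standing on the surface), so its blunt end is at z = 0.077, 41 mm above the stand. The point's y axis points along the punch from tip to blunt end (34.5 mm from this point to either).
- square_center (a point): Centre of the loose square steel blank, 25 x 25 x 9 mm, lying on the surface in front of the die holder; to be left alone.
- tin_center (a point): Centre of the loose round findings tin, 66 mm diameter, 37 mm high, on the surface to the left; to be left alone. High above its near side hangs the fixed round lens of the bench magnifier (135 mm across, centre x 0.465, y 0.40, z 0.66 to 0.71, its arm running back and left): keep the wrist and forearm clear of it when swinging in from the left, for instance by drawing in towards the base first.
Mind the look-alikes: they are no part of the job. Leave any green or pink look-alike of the part that bears blank_center alone.

How it is judged:
By the outcome, as a careful person would: the job done as asked, in the order asked, and still so for the second after the job is handed in, while the arm keeps its last pose, push and grip.
It also fails if it takes over 51 s, if anything falls off the work surface, if the arm or the gripper's body presses on something with over 40 N, if the wrist force passes 120 N, or if a joint passes its speed limit or range.

## Working session

There is one attempt and no reset: what is moved stays moved. The work goes in short steps, Python scripts to look and compute and a tool call to move; the robot and the scene stay as the last step left them, time stands still between calls to the robot, and variables do not carry over. Pictures are saved under pics/ and viewed, at most 14 in all, crops included, and the job is handed in when it is done.

Besides the shell and the picture viewer there is one more tool, called after ">>>" in YAML: its name, and indented under it one key for each argument. drive_tool: Moves the arm, as the interface text tells. Its arguments: {"type":"object","properties":{"travel":{"type":"array","items":{"type":"array","items":{"type":"number"}}},"rot":{"type":"array","items":{"type":"array","items":{"type":"number"}}},"grip":{"type":"array","items":{"type":"number"}},"squeeze":{"type":"number"}},"required":["travel","rot","grip"]}

```bash
ls; mkdir -p pics; cat > h.py <<'E'
import numpy as np, cv2
from cell import bot, cams
def grab(n):
    c=cams.read_camera(n); return c
def ray(c,u,v):
    V=np.array(c["view"]); R,t=V[:3,:3],V[:3,3]
    return -R.T@t, R.T@np.array([(u-c["cx"])/c["fx"],(v-c["cy"])/c["fy"],1.])
def onplane(c,u,v,z):
    o,d=ray(c,u,v); return o+d*(z-o[2])/d[2]
def proj(c,p):
    V=np.array(c["view"]); q=V[:3,:3]@np.array(p)+V[:3,3]
    return c["fx"]*q[0]/q[2]+c["cx"], c["fy"]*q[1]/q[2]+c["cy"]
E
python3 - <<'E'
from h import *
for n in ("scene","side","wrist"):
    c=grab(n); cv2.imwrite(f"pics/{n}0.png",c["frame"]); print(n,c["fx"],c["cx"],c["cy"],np.round(c["view"],3).tolist())
print(bot.sense())
E
```

```text
pics
scene 451.0787838661262 316.3570341063908 198.98012194442532 [[0.5, -0.866, -0.002, -0.233], [-0.424, -0.243, -0.872, 0.269], [0.755, 0.437, -0.489, 0.938], [0.0, 0.0, 0.0, 1.0]]
side 392.7685210266914 319.0019087970427 204.02364808258363 [[-0.892, -0.452, 0.007, 0.47], [-0.213, 0.406, -0.889, 0.163], [0.399, -0.794, -0.459, 0.957], [0.0, 0.0, 0.0, 1.0]]
wrist 334.6534180247601 320.2284987018709 198.57088410698273 [[1.0, -0.0, -0.001, -0.649], [0.0, -0.972, 0.234, -0.024], [-0.001, -0.234, -0.972, 0.39], [0.0, 0.0, 0.0, 1.0]]
{'time_s': 0.15, 'joint_positions': array([-1.74089081e-01,  2.45669581e-01,  1.55867246e+00,  2.80347257e-05,
        1.33871741e+00, -1.74039519e-01]), 'qd': array([-6.19246825e-05, -1.74253891e-03, -3.13182705e-03, -4.62942924e-05,
        4.33188193e-04,  1.75490904e-04]), 'effort': array([ 8.87750393e-04, -4.16263855e+01, -3.14982533e+01,  6.85620052e-02,
        3.16100603e-02, -6.42144232e-05]), 'eef_pos': array([6.49559958e-01, 9.81554099e-05, 2.04621393e-01]), 'tcp_rot': array([[ 5.62326903e-05,  9.99998962e-01, -1.43990222e-03],
       [ 9.99999959e-01, -5.58282248e-05,  2.80936546e-04],
       [ 2.80855867e-04, -1.43991796e-03, -9.99998924e-01]]), 'ft_force': array([ 0.31010031,  0.65440224, -0.04843153]), 'moment': array([ 0.0494301 , -0.06272387, -0.01519437]), 'finger_force': 0.0, 'width': 0.09367410818355217}
```

View pics/scene0.png

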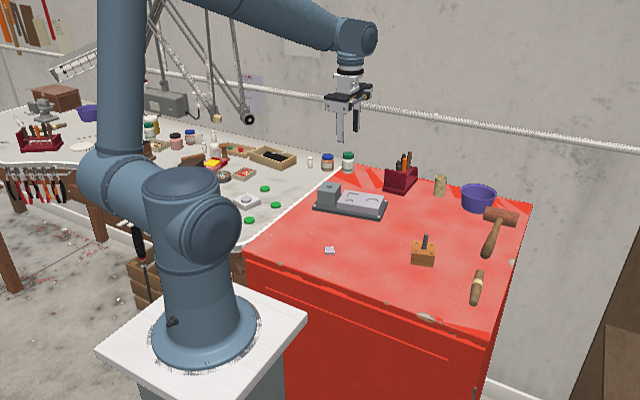

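View pics/side0.png

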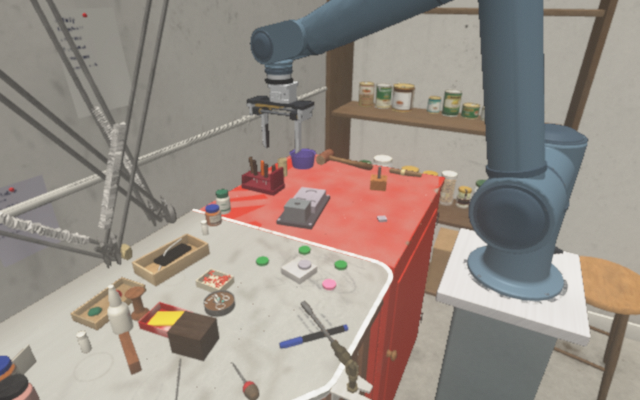

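View pics/wrist0.png

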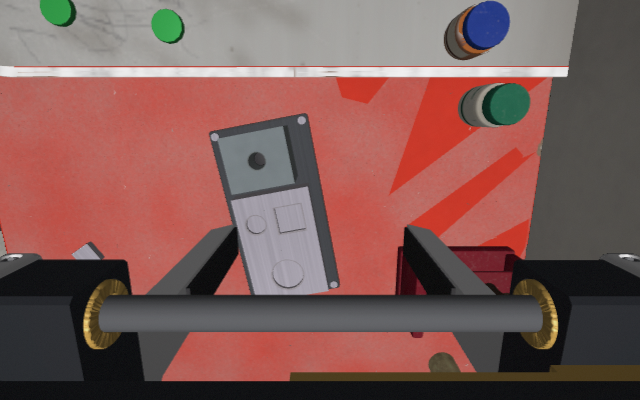

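Scene: the steel blank on its block is at scene (247,200) / side (304,264). The green look-alikes are at side (262,261), (305,250) and (341,265), and the pink one at (330,285). The square blank is at scene (330,250). The wrist view shows the die's large round cavity at (288,273), the tower hole at (257,160), the square blank at (88,252). The punch is at scene (424,242). I choose the grey disc on the steel block and check it in a close crop.

```bash
python3 - <<'E'
from h import *
w=grab("wrist"); s=grab("side"); sc=grab("scene")
P=lambda n,c,u,v,z: print(n,np.round(onplane(c,u,v,z),4))
P("cav w",w,288,273,.036); P("sm",w,257,224,.036);P("ap w",w,257,160,.06)
P("sq w",w,88,252,.009);P("sq side",s,382,218,.009);P("sq sc",sc,330,250,.009)
P("blank side",s,305,264,.029);P("blank sc",sc,247,200,.029)
P("punchtop side",s,379,167,.077);P("punchtop sc",sc,425,236,.077)
P("tin side",s,219,297,.037)
P("ap side",s,297,209,.06);P("ap sc",sc,328,187,.06)
# crops
a=cv2.resize(s["frame"][240:300,240:360],None,fx=6,fy=6,interpolation=cv2.INTER_CUBIC)[:,:,:]
b=cv2.resize(sc["frame"][175:235,225:295],None,fx=4,fy=4,interpolation=cv2.INTER_CUBIC)
d=cv2.resize(sc["frame"][225:275,395:455],None,fx=4,fy=4,interpolation=cv2.INTER_CUBIC)
o=np.zeros((600,720,3),np.uint8);o[:360]=a;o[360:600,:280]=b;o[360:560,300:540]=d
cv2.imwrite("pics/crop1.png",o)
E
```

```text
cav w [ 0.6131 -0.1025  0.036 ]
sm [ 0.5806 -0.0445  0.036 ]
ap w [0.5883 0.0283 0.06  ]
sq w [ 0.3709 -0.0884  0.009 ]
sq side [ 0.3626 -0.0888  0.009 ]
sq sc [ 0.3618 -0.1002  0.009 ]
blank side [0.4418 0.2425 0.029 ]
blank sc [0.4376 0.2245 0.029 ]
punchtop side [ 0.4532 -0.3071  0.077 ]
punchtop sc [ 0.4442 -0.3173  0.077 ]
tin side [0.5388 0.4342 0.037 ]
ap side [0.5661 0.0616 0.06  ]
ap sc [0.5798 0.0259 0.06  ]
```

View pics/crop1.png

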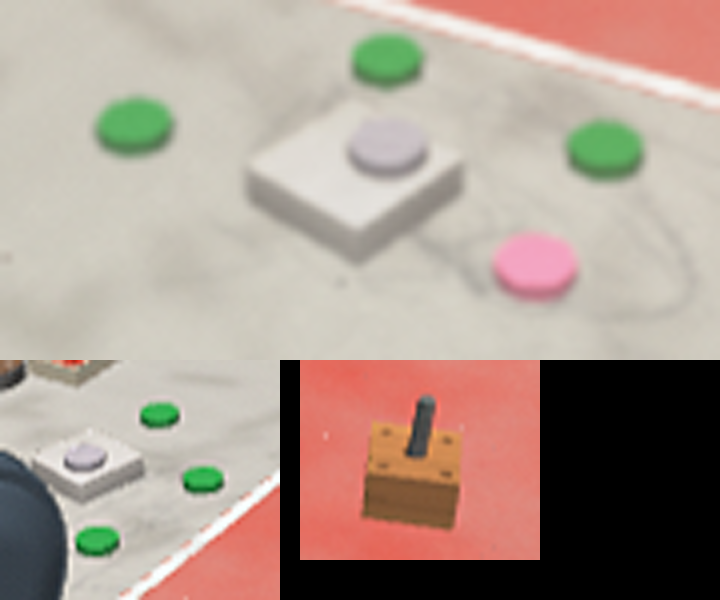

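The crop confirms it: the grey disc on the steel block is at side (304.7,264.5) and scene (246.2,199.2), about (0.44, 0.235). The green and pink discs lie on the bench around it. I'll go above it and look from the wrist.

>>> drive_tool:
  travel:
    - [-0.026, 0.028, 0]
    - [-0.026, 0.028, 0]
    - [-0.026, 0.028, 0]
    - [-0.026, 0.028, 0]
    - [-0.026, 0.028, 0]
    - [-0.026, 0.028, 0]
    - [-0.026, 0.028, 0]
    - [-0.026, 0.028, 0]
    - [0, 0, -0.03]
    - [0, 0, -0.03]
    - [0, 0, 0]
  rot:
    - [0, 0, 0]
    - [0, 0, 0]
    - [0, 0, 0]
    - [0, 0, 0]
    - [0, 0, 0]
    - [0, 0, 0]
    - [0, 0, 0]
    - [0, 0, 0]
    - [0, 0, 0]
    - [0, 0, 0]
    - [0, 0, 0]
  grip: [100, 100, 100, 100, 100, 100, 100, 100, 100, 100, 100]
  squeeze: 20

```text
time_s: 1.22
eef_pos: [0.4376, 0.2236, 0.1402]
tcp_rot: [[-0.001, 1.0, -0.01], [1.0, 0.001, -0.002], [-0.002, -0.01, -1.0]]
ft_force: [-0.8, -0.0, -1.5]
width: 0.0939
finger_force: 0.0
```

```bash
python3 - <<'E'
from h import *
w=grab("wrist"); cv2.imwrite("pics/w1.png",w["frame"]); s=bot.sense(); print(s["time_s"],s["eef_pos"],s["ft_force"],s["joint_positions"])
print(proj(w,[.44,.235,.029]))
E
```

```text
1.2667 [0.43949137 0.22366226 0.14287372] [-0.18511127 -0.39198378  0.1332775 ] [ 2.40389482e-01 -5.52808934e-02  2.00072184e+00 -1.37207784e-05
  1.20266036e+00  2.39798246e-01]
(np.float64(323.92854910522857), np.float64(183.2428137915735))
```

View pics/w1.png

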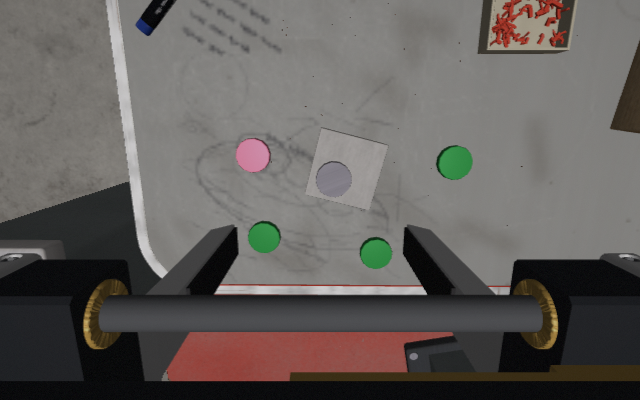

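The wrist view shows the steel disc at (334,179) on its block, pink at (253,155), and greens at (264,237), (376,253) and (455,163). Next I'll refine the disc centre.

```bash
cat >> h.py <<'E'
def disc(c,u,v,z,d,lo=0.8,hi=1.2,save=None):
    """circle near (u,v) of diameter d at height z, by contours of edges -> ellipse fit"""
    g=cv2.GaussianBlur(c["frame"],(3,3),0); best=[]
    rp=np.hypot(*(np.array(proj(c,onplane(c,u,v,z)+[d,0,0]))-[u,v]))
    for th in range(40,230,5):
        for ch in cv2.split(g):
            for k in (0,1):
                m=((ch>th)^k).astype(np.uint8)
                for q in cv2.findContours(m,cv2.RETR_LIST,cv2.CHAIN_APPROX_NONE)[0]:
                    if len(q)<20: continue
                    e=cv2.fitEllipse(q)
                    if np.hypot(e[0][0]-u,e[0][1]-v)<rp*.4 and lo*rp<min(e[1])and max(e[1])<hi*rp and cv2.contourArea(q)>.9*np.pi/4*e[1][0]*e[1][1]:
                        best.append([*e[0],*e[1]])
    b=np.array(best); m=np.median(b,0) if len(b) else None
    print("n",len(b),"px",np.round(m,1),"exp",round(rp,1),"std",np.round(b.std(0),2) if len(b) else "")
    return onplane(c,m[0],m[1],z)
E
python3 - <<'E'
from h import *
w=grab("wrist"); print(np.round(disc(w,334,179,.029,.032),4)); s=bot.sense(); print(s["eef_pos"],s["tcp_rot"][:,2])
E
```

```text
n 15 px [330.4 177.9  36.1  37.2] exp 36.0 std [0.05 0.11 1.16 1.14]
[0.448  0.2395 0.029 ]
[0.44142863 0.22384506 0.14513011] [-2.06246974e-03 -4.94386410e-04 -9.99997751e-01]
```

>>> drive_tool:
  travel:
    - [0.0065, 0.0155, -0.03]
    - [0, 0, -0.03]
    - [0, 0, 0]
    - [0, 0, 0]
    - [0, 0, 0]
    - [0, 0, 0]
  rot:
    - [0, 0, 0]
    - [0, 0, 0]
    - [0, 0, 0]
    - [0, 0, 0]
    - [0, 0, 0]
    - [0, 0, 0]
  grip: [60, 60, 60, 60, 60, 60]

```text
time_s: 1.82
eef_pos: [0.4505, 0.2397, 0.0882]
tcp_rot: [[0.001, 1.0, 0.004], [1.0, -0.001, 0.001], [0.001, 0.004, -1.0]]
ft_force: [-0.3, 1.2, 0.3]
width: 0.0581
finger_force: 0.0
```

```bash
python3 - <<'E'
from h import *
w=grab("wrist"); s=bot.sense(); print(s["eef_pos"],s["tcp_rot"][:,2],s["width"])
u,v=proj(w,[.448,.2395,.029]); print(u,v,np.round(disc(w,u,v,.029,.032),4))
cv2.imwrite("pics/w2.png",w["frame"][100:350,170:470])
E
```

```text
[0.45027428 0.23973485 0.08796014] [ 0.0040793   0.00113347 -0.99999104] 0.057118809943425115
n 20 px [316.5 211.7  42.9  43.2] exp 43.2 std [0.17 0.54 1.51 1.18]
316.3111069132903 212.44595753401802 [0.4481 0.2401 0.029 ]
```

View pics/w2.png

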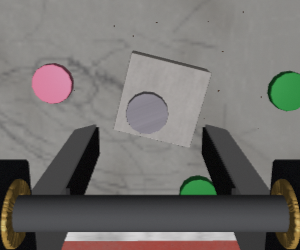

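The disc is at crop (147,112), nearly centred between the open fingers at (98,127) and (203,127). The measured centre is (0.448,0.240), so I'll descend.

>>> drive_tool:
  travel:
    - [-0.002, 0.0005, -0.02]
    - [0, 0, -0.02]
    - [0, 0, -0.015]
    - [0, 0, 0]
    - [0, 0, 0]
    - [0, 0, 0]
  rot:
    - [0, 0, 0]
    - [0, 0, 0]
    - [0, 0, 0]
    - [0, 0, 0]
    - [0, 0, 0]
    - [0, 0, 0]
  grip: [60, 60, 60, 60, 60, 60]

```text
time_s: 2.37
eef_pos: [0.4478, 0.2403, 0.0322]
tcp_rot: [[0.0, 1.0, 0.003], [1.0, -0.0, 0.001], [0.001, 0.003, -1.0]]
ft_force: [-0.2, 0.3, -0.2]
width: 0.0566
finger_force: 0.0
```

>>> drive_tool:
  travel:
    - [0, 0, -0.007]
    - [0, 0, 0]
    - [0, 0, 0]
    - [0, 0, 0]
  rot:
    - [0, 0, 0]
    - [0, 0, 0]
    - [0, 0, 0]
    - [0, 0, 0]
  grip: [60, 60, 60, 60]

```text
time_s: 2.7
eef_pos: [0.4467, 0.2401, 0.0238]
tcp_rot: [[-0.0, 1.0, 0.0], [1.0, 0.0, 0.0], [0.0, 0.0, -1.0]]
ft_force: [-0.3, 0.2, 0.0]
width: 0.0565
finger_force: 0.0
```

>>> drive_tool:
  travel:
    - [0, 0, 0]
    - [0, 0, 0]
    - [0, 0, 0]
    - [0, 0, 0]
    - [0, 0, 0]
    - [0, 0, 0]
    - [0, 0, 0]
    - [0, 0, 0]
  rot:
    - [0, 0, 0]
    - [0, 0, 0]
    - [0, 0, 0]
    - [0, 0, 0]
    - [0, 0, 0]
    - [0, 0, 0]
    - [0, 0, 0]
    - [0, 0, 0]
  grip: [20, 20, 20, 20, 20, 20, 20, 20]
  squeeze: 25

```text
time_s: 3.37
eef_pos: [0.4466, 0.24, 0.0235]
tcp_rot: [[-0.0, 1.0, 0.0], [1.0, 0.0, 0.0], [0.0, 0.0, -1.0]]
ft_force: [0.6, 0.7, -0.5]
width: 0.0305
finger_force: 25.0
```

Tips are 3.5 mm above the underside. I'll regrip 2 mm higher so the fingers clear the die top at seating.

>>> drive_tool:
  travel:
    - [0, 0, 0]
    - [0, 0, 0]
    - [0, 0, 0]
    - [0, 0, 0.002]
    - [0, 0, 0]
    - [0, 0, 0]
    - [0, 0, 0]
    - [0, 0, 0]
    - [0, 0, 0]
    - [0, 0, 0]
  rot:
    - [0, 0, 0]
    - [0, 0, 0]
    - [0, 0, 0]
    - [0, 0, 0]
    - [0, 0, 0]
    - [0, 0, 0]
    - [0, 0, 0]
    - [0, 0, 0]
    - [0, 0, 0]
    - [0, 0, 0]
  grip: [40, 40, 40, 40, 40, 20, 20, 20, 20, 20]

```text
time_s: 4.2
eef_pos: [0.4466, 0.24, 0.0256]
tcp_rot: [[-0.0, 1.0, 0.0], [1.0, 0.0, 0.0], [0.0, 0.0, -1.0]]
ft_force: [-0.7, -0.0, 1.9]
width: 0.0306
finger_force: 25.0
```

>>> drive_tool:
  travel:
    - [0, 0, 0.01]
    - [0, 0, 0.03]
    - [0, 0, 0.04]
    - [0, 0, 0.03]
    - [0, 0, 0]
  rot:
    - [0, 0, 0]
    - [0, 0, 0]
    - [0, 0, 0]
    - [0, 0, 0]
    - [0, 0, 0]
  grip: [20, 20, 20, 20, 20]

```text
time_s: 4.62
eef_pos: [0.4509, 0.2414, 0.1431]
tcp_rot: [[-0.0, 1.0, 0.013], [1.0, 0.0, 0.004], [0.004, 0.013, -1.0]]
ft_force: [0.4, -0.2, 0.7]
width: 0.0305
finger_force: 25.0
```

>>> drive_tool:
  travel:
    - [0.014, -0.032, 0]
    - [0.014, -0.032, 0]
    - [0.014, -0.032, 0]
    - [0.014, -0.032, 0]
    - [0.014, -0.032, 0]
    - [0.014, -0.032, 0]
    - [0.014, -0.032, 0]
    - [0.014, -0.032, 0]
    - [0.014, -0.032, 0]
    - [0.014, -0.032, 0]
    - [0.014, -0.032, 0]
    - [0.014, -0.032, 0]
  rot:
    - [0, 0, 0]
    - [0, 0, 0]
    - [0, 0, 0]
    - [0, 0, 0]
    - [0, 0, 0]
    - [0, 0, 0]
    - [0, 0, 0]
    - [0, 0, 0]
    - [0, 0, 0]
    - [0, 0, 0]
    - [0, 0, 0]
    - [0, 0, 0]
  grip: [20, 20, 20, 20, 20, 20, 20, 20, 20, 20, 20, 20]

```text
time_s: 5.62
eef_pos: [0.6145, -0.1455, 0.135]
tcp_rot: [[0.0, 1.0, -0.001], [1.0, -0.0, 0.001], [0.001, -0.001, -1.0]]
ft_force: [0.9, -0.2, -1.2]
width: 0.0303
finger_force: 25.0
```

>>> drive_tool:
  travel:
    - [0, 0, 0]
    - [0, 0, 0]
    - [0, 0, 0]
    - [0, 0, 0]
  rot:
    - [0, 0, 0]
    - [0, 0, 0]
    - [0, 0, 0]
    - [0, 0, 0]
  grip: [20, 20, 20, 20]

```text
time_s: 5.95
eef_pos: [0.6138, -0.1426, 0.135]
tcp_rot: [[-0.001, 1.0, -0.001], [1.0, 0.001, 0.001], [0.001, -0.001, -1.0]]
ft_force: [-0.1, 0.5, -0.5]
width: 0.0303
finger_force: 25.0
```

```bash
python3 - <<'E'
from h import *
w=grab("wrist"); s=bot.sense(); print(s["time_s"],s["eef_pos"],s["tcp_rot"][:,2],s["width"])
u,v=proj(w,[.613,-.1025,.036]); print(u,v); cv2.imwrite("pics/w3.png",w["frame"])
try: print(np.round(disc(w,u,v,.036,.0365),4))
except Exception as e: print(e)
E
```

```text
6.0 [ 0.61394573 -0.14254986  0.13521942] [-7.39677360e-04  4.90850481e-04 -9.99999606e-01] 0.030121946310894793
319.1977135690628 152.35999315789525
n 16 px [318.1 153.4  40.7  41. ] exp 44.0 std [0.66 0.21 3.73 3.31]
[ 0.6121 -0.1033  0.036 ]
```

View pics/w3.png

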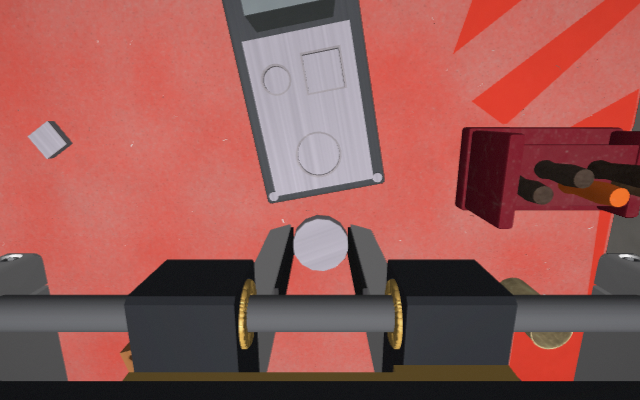

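The cavity is at (318,153), the large round one nearest the die's end. The held blank is at (321,243). I'll measure both in the same view.

```bash
python3 - <<'E'
from h import *
w=grab("wrist"); s=bot.sense(); e=s["eef_pos"]; print(e)
for z,d in((.036,.038),(.031,.035),(.036,.035)): print("cav",z,np.round(disc(w,318,153,z,d,.93,1.07),4))
z=e[2]-.0256+.029
print("blank",z,np.round(disc(w,321,243,z,.032,.85,1.15),4), "tcp proj",proj(w,[e[0],e[1],z]))
g=cv2.cvtColor(w["frame"],cv2.COLOR_BGR2GRAY)
print(g[153,285:352:1].tolist()); print(g[120:190,318].tolist())
E
```

```text
[ 0.61405961 -0.14261156  0.1353542 ]
n 7 px [317.9 153.6  44.7  45.2] exp 45.8 std [0.04 0.07 1.   1.02]
cav 0.036 [ 0.6121 -0.1035  0.036 ]
n 7 px [317.9 153.2  40.8  40.9] exp 41.4 std [0.02 0.02 0.97 1.03]
cav 0.031 [ 0.612  -0.1037  0.031 ]
n 7 px [317.9 153.2  41.3  41.7] exp 42.2 std [0.05 0.25 1.7  1.83]
cav 0.036 [ 0.6121 -0.1032  0.036 ]
n 62 px [320.2 244.6  51.8  54.3] exp 57.3 std [0.06 0.15 1.59 1.36]
blank 0.13875420230774707 [ 0.614  -0.1437  0.1388] tcp proj (np.float64(320.2449983505666), np.float64(242.85235616495922))
[183, 183, 183, 188, 189, 184, 184, 185, 186, 183, 178, 164, 158, 186, 183, 185, 186, 185, 180, 176, 176, 178, 178, 176, 175, 177, 182, 187, 190, 188, 187, 186, 181, 179, 181, 182, 180, 181, 183, 183, 182, 184, 183, 182, 184, 185, 183, 182, 186, 188, 186, 185, 182, 169, 148, 166, 178, 180, 182, 185, 182, 179, 178, 183, 184, 182, 181]
[179, 179, 179, 179, 180, 180, 181, 181, 182, 182, 181, 175, 160, 167, 176, 178, 178, 178, 179, 178, 179, 180, 180, 181, 180, 182, 182, 180, 181, 179, 179, 180, 180, 179, 180, 180, 180, 180, 181, 182, 183, 184, 184, 185, 186, 186, 188, 188, 187, 189, 190, 190, 191, 192, 160, 148, 167, 175, 180, 182, 182, 182, 183, 184, 185, 186, 186, 188, 140, 90]
```

>>> drive_tool:
  travel:
    - [-0.002, 0.02, 0]
    - [0, 0.0197, 0]
    - [0, 0, -0.03]
    - [0, 0, -0.03]
    - [0, 0, -0.02]
    - [0, 0, 0]
    - [0, 0, 0]
    - [0, 0, 0]
  rot:
    - [0, 0, 0]
    - [0, 0, 0]
    - [0, 0, 0]
    - [0, 0, 0]
    - [0, 0, 0]
    - [0, 0, 0]
    - [0, 0, 0]
    - [0, 0, 0]
  grip: [20, 20, 20, 20, 20, 20, 20, 20]

```text
time_s: 6.72
eef_pos: [0.6135, -0.1042, 0.0571]
tcp_rot: [[-0.001, 1.0, 0.002], [1.0, 0.001, -0.001], [-0.001, 0.002, -1.0]]
ft_force: [0.4, -1.1, -0.6]
width: 0.0305
finger_force: 25.0
```

```bash
python3 - <<'E'
from h import *
s=bot.sense(); print(s["time_s"],s["eef_pos"],s["tcp_rot"][:,2],s["width"],s["ft_force"])
E
```

```text
6.7167 [ 0.61348624 -0.10422115  0.05712752] [ 2.20794442e-03 -7.95783448e-04 -9.99997246e-01] 0.030490060074159296 [ 0.443786   -1.14642246 -0.5649823 ]
```

>>> drive_tool:
  travel:
    - [-0.001, 0.001, -0.007]
    - [0, 0, -0.005]
    - [0, 0, 0]
    - [0, 0, 0]
    - [0, 0, 0]
  rot:
    - [0, 0, 0]
    - [0, 0, 0]
    - [0, 0, 0]
    - [0, 0, 0]
    - [0, 0, 0]
  grip: [20, 20, 20, 20, 20]

```text
time_s: 7.13
eef_pos: [0.6117, -0.1034, 0.0437]
tcp_rot: [[0.0, 1.0, 0.0], [1.0, -0.0, -0.0], [-0.0, 0.0, -1.0]]
ft_force: [-0.6, 1.1, -0.8]
width: 0.0303
finger_force: 25.0
```

Underside is at about 0.038. I'll lower gently while watching force.

>>> drive_tool:
  travel:
    - [0, 0, -0.003]
    - [0, 0, -0.002]
    - [0, 0, 0]
    - [0, 0, 0]
  rot:
    - [0, 0, 0]
    - [0, 0, 0]
    - [0, 0, 0]
    - [0, 0, 0]
  grip: [20, 20, 20, 20]

```text
time_s: 7.47
eef_pos: [0.6113, -0.1033, 0.0382]
tcp_rot: [[0.0, 1.0, -0.0], [1.0, -0.0, 0.0], [0.0, -0.0, -1.0]]
ft_force: [0.7, -0.7, -0.0]
width: 0.0303
finger_force: 25.0
```

>>> drive_tool:
  travel:
    - [0, 0, -0.001]
    - [0, 0, 0]
    - [0, 0, 0]
  rot:
    - [0, 0, 0]
    - [0, 0, 0]
    - [0, 0, 0]
  grip: [20, 20, 20]

```text
time_s: 7.72
eef_pos: [0.6115, -0.1033, 0.0374]
tcp_rot: [[0.0, 1.0, -0.0], [1.0, -0.0, -0.0], [-0.0, -0.0, -1.0]]
ft_force: [-0.2, -0.7, -0.2]
width: 0.0305
finger_force: 25.0
```

Underside is at about 0.0318 with no contact force, so it is inside the cavity. I'll release, lift and move back for a clear view.

>>> drive_tool:
  travel:
    - [0, 0, 0]
    - [0, 0, 0]
    - [0, 0, 0]
    - [0, 0, 0]
    - [0, 0, 0.01]
    - [0, 0, 0.03]
    - [0, 0, 0.04]
    - [0, -0.02, 0.02]
    - [0, -0.025, 0]
    - [0, 0, 0]
    - [0, 0, 0]
  rot:
    - [0, 0, 0]
    - [0, 0, 0]
    - [0, 0, 0]
    - [0, 0, 0]
    - [0, 0, 0]
    - [0, 0, 0]
    - [0, 0, 0]
    - [0, 0, 0]
    - [0, 0, 0]
    - [0, 0, 0]
    - [0, 0, 0]
  grip: [45, 45, 45, 45, 60, 60, 60, 60, 60, 60, 60]

```text
time_s: 8.63
eef_pos: [0.6116, -0.1491, 0.1384]
tcp_rot: [[0.002, 1.0, 0.001], [1.0, -0.002, -0.0], [-0.0, 0.001, -1.0]]
ft_force: [0.2, 0.4, 0.3]
width: 0.0562
finger_force: 0.0
```

```bash
python3 - <<'E'
from h import *
w=grab("wrist"); s=bot.sense(); print(s["time_s"],s["eef_pos"])
u,v=proj(w,[.612,-.1035,.04]); print(u,v)
for z,d in((.04,.032),(.036,.038)):
  try: print(np.round(disc(w,u,v,z,d,.93,1.07),4))
  except Exception as e: print(e)
f=w["frame"][30:230,210:450]; c=cv2.resize(f,None,fx=2.5,fy=2.5,interpolation=cv2.INTER_CUBIC); cv2.imwrite("pics/w4.png",c)
# stand
sc=grab("scene"); sd=grab("side")
for n,c in(("sc",sc),("sd",sd)):
  print(n,"stand region px",proj(c,[.45,-.315,.036]),proj(c,[.45,-.315,.077]))
E
```

```text
8.6833 [ 0.61116578 -0.14813554  0.13744786]
320.22602205672325 145.67284084891068
n 2 px [320.  146.4  37.7  38.1] exp 38.9 std [0.1  0.66 1.46 1.4 ]
[ 0.6118 -0.1041  0.04  ]
n 3 px [320.4 145.4  44.9  45.4] exp 45.5 std [0.   0.01 1.2  1.09]
[ 0.6122 -0.1036  0.036 ]
sc stand region px (np.float64(422.9387426211572), np.float64(248.3135910384392)) (np.float64(424.8396333762425), np.float64(234.5805280669898))
sd stand region px (np.float64(379.7245760133129), np.float64(177.3635916479845)) (np.float64(380.6533938362619), np.float64(166.39984128776803))
```

View pics/w4.png

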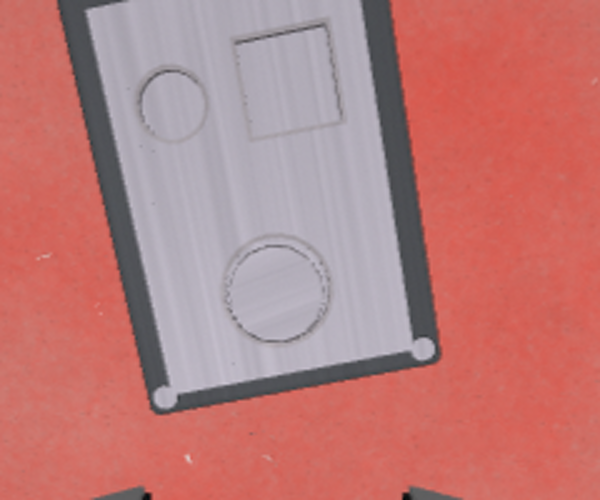

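The blank sits flat and concentric in the large cavity, at crop (277,290) inside its rim. Next I'll go over the punch.

>>> drive_tool:
  travel:
    - [-0.027, -0.0275, 0.002]
    - [-0.027, -0.0275, 0.002]
    - [-0.027, -0.0275, 0.002]
    - [-0.027, -0.0275, 0.002]
    - [-0.027, -0.0275, 0.002]
    - [-0.027, -0.0275, 0.002]
    - [0, -0.005, 0]
    - [0, 0, 0]
    - [0, 0, 0]
    - [0, 0, 0]
  rot:
    - [0, 0, 0]
    - [0, 0, 0]
    - [0, 0, 0]
    - [0, 0, 0]
    - [0, 0, 0]
    - [0, 0, 0]
    - [0, 0, 0]
    - [0, 0, 0]
    - [0, 0, 0]
    - [0, 0, 0]
  grip: [60, 60, 60, 60, 60, 60, 60, 60, 60, 60]

```text
time_s: 9.62
eef_pos: [0.4502, -0.3169, 0.149]
tcp_rot: [[-0.002, 1.0, -0.0], [1.0, 0.002, 0.001], [0.001, -0.0, -1.0]]
ft_force: [0.8, 0.8, 0.3]
width: 0.0564
finger_force: 0.0
```

```bash
python3 - <<'E'
from h import *
w=grab("wrist"); s=bot.sense(); print(s["time_s"],s["eef_pos"],s["tcp_rot"][:,2])
u,v=proj(w,[.448,-.313,.077]); print(u,v,proj(w,[.448,-.313,.036]))
try: print(np.round(disc(w,u,v,.077,.012,.75,1.25),4))
except Exception as e: print(e)
cv2.imwrite("pics/w5.png",w["frame"])
E
```

```text
9.6667 [ 0.45029837 -0.31681564  0.14900475] [-4.35103729e-04  8.75435313e-04 -9.99999522e-01]
317.1808288339549 202.82737588058876 (np.float64(317.57188843870256), np.float64(191.57635742514879))
unsupported operand type(s) for *: 'NoneType' and 'float'
```

View pics/w5.png

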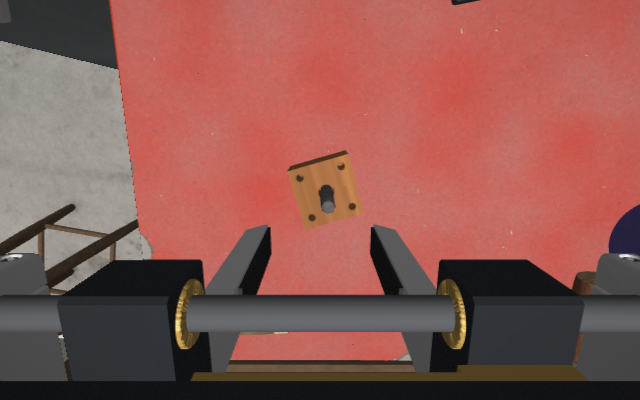

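The punch shows in the stand. Its blunt end is at (328,206) and it enters the stand top at (325,191). I'll measure it by masking the unsaturated pixels.

```bash
python3 - <<'E'
from h import *
w=grab("wrist"); s=bot.sense()
P=lambda u,v,z: np.round(onplane(w,u,v,z),4)
hsv=cv2.cvtColor(w["frame"],cv2.COLOR_BGR2HSV)[165:225,300:355]
m=(hsv[...,1]<70).astype(np.uint8)
n,l,st,ce=cv2.connectedComponentsWithStats(m); i=1+np.argmax(st[1:,4]); print(st[i],ce[i])
ys,xs=np.where(l==i); ys+=165; xs+=300
b=xs[ys>ys.max()-10]; print("bottom",ys.max(),"x range by row",[(y,xs[ys==y].min(),xs[ys==y].max()) for y in range(ys.min(),ys.max()+1,2)])
st_m=((hsv[...,0]>5)&(hsv[...,0]<25)&(hsv[...,1]>70)).astype(np.uint8)
w0=proj(w,[.45,-.31,.077]);w1=proj(w,[.462,-.31,.077]);print("12mm px",w1[0]-w0[0])
print("top~",P(328,206,.077),"base~",P(325.5,192,.036), s["eef_pos"])
E
```

```text
[ 20  20  15  28 314] [26.61146497 34.11464968]
bottom 212 x range by row [(185, np.int64(326), np.int64(326)), (187, np.int64(322), np.int64(329)), (189, np.int64(321), np.int64(331)), (191, np.int64(320), np.int64(332)), (193, np.int64(320), np.int64(332)), (195, np.int64(320), np.int64(332)), (197, np.int64(321), np.int64(332)), (199, np.int64(321), np.int64(332)), (201, np.int64(321), np.int64(332)), (203, np.int64(321), np.int64(333)), (205, np.int64(321), np.int64(333)), (207, np.int64(322), np.int64(334)), (209, np.int64(322), np.int64(333)), (211, np.int64(323), np.int64(332))]
12mm px 15.513946605463104
top~ [ 0.4565 -0.3155  0.077 ] base~ [ 0.4552 -0.3134  0.036 ] [ 0.45032196 -0.31689983  0.14909575]
```

>>> drive_tool:
  travel:
    - [0.0057, 0.0024, -0.02]
    - [0, 0, -0.03]
    - [0, 0, -0.03]
    - [0, 0, -0.016]
    - [0, 0, 0]
    - [0, 0, 0]
    - [0, 0, 0]
  rot:
    - [0, 0, 0]
    - [0, 0, 0]
    - [0, 0, 0]
    - [0, 0, 0]
    - [0, 0, 0]
    - [0, 0, 0]
    - [0, 0, 0]
  grip: [60, 60, 60, 60, 60, 60, 60]

```text
time_s: 10.3
eef_pos: [0.4564, -0.3162, 0.0548]
tcp_rot: [[-0.001, 1.0, 0.002], [1.0, 0.001, -0.002], [-0.002, 0.002, -1.0]]
ft_force: [0.6, -0.6, -0.1]
width: 0.0566
finger_force: 0.0
```

```bash
python3 - <<'E'
from h import *
w=grab("wrist"); s=bot.sense(); print(s["time_s"],s["eef_pos"],s["ft_force"])
u,v=proj(w,[.456,-.3145,.077]); u2,v2=proj(w,[.456,-.3145,.036]); print(u,v,u2,v2)
cv2.imwrite("pics/w6.png",w["frame"][100:350,170:470])
E
```

```text
10.35 [ 0.45650909 -0.31656397  0.05527096] [ 0.32327626  0.8007272  -0.08016852]
319.3828087484002 253.0547309041053 319.39486585154276 227.11267536422687
```

View pics/w6.png

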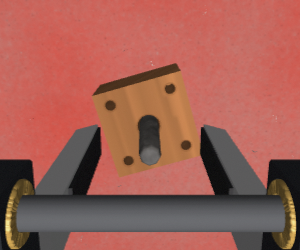

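The punch's blunt end is at crop (150,155) and its entry at (149,122), centred between the fingers. I'll go down and grip.

>>> drive_tool:
  travel:
    - [0, 0.001, -0.01]
    - [0, 0, 0]
    - [0, 0, 0]
  rot:
    - [0, 0, 0]
    - [0, 0, 0]
    - [0, 0, 0]
  grip: [60, 60, 60]

```text
time_s: 10.6
eef_pos: [0.4551, -0.3147, 0.0434]
tcp_rot: [[-0.0, 1.0, -0.0], [1.0, 0.0, 0.0], [0.0, -0.0, -1.0]]
ft_force: [-0.1, 0.1, 0.9]
width: 0.0565
finger_force: 0.0
```

>>> drive_tool:
  travel:
    - [0, 0, 0]
    - [0, 0, 0]
    - [0, 0, 0]
    - [0, 0, 0]
    - [0, 0, 0]
    - [0, 0, 0]
    - [0, 0, 0]
    - [0, 0, 0]
    - [0, 0, 0]
  rot:
    - [0, 0, 0]
    - [0, 0, 0]
    - [0, 0, 0]
    - [0, 0, 0]
    - [0, 0, 0]
    - [0, 0, 0]
    - [0, 0, 0]
    - [0, 0, 0]
    - [0, 0, 0]
  grip: [0, 0, 0, 0, 0, 0, 0, 0, 0]
  squeeze: 45

```text
time_s: 11.35
eef_pos: [0.4552, -0.3149, 0.0435]
tcp_rot: [[-0.0, 1.0, -0.0], [1.0, 0.0, -0.0], [-0.0, -0.0, -1.0]]
ft_force: [0.0, 0.4, -0.0]
width: 0.0106
finger_force: 45.0
```

>>> drive_tool:
  travel:
    - [0, 0, 0.01]
    - [0, 0, 0.02]
    - [0, 0, 0.03]
    - [0, 0, 0.04]
    - [0, 0, 0]
  rot:
    - [0, 0, 0]
    - [0, 0, 0]
    - [0, 0, 0]
    - [0, 0, 0]
    - [0, 0, 0]
  grip: [0, 0, 0, 0, 0]

```text
time_s: 11.77
eef_pos: [0.4588, -0.3184, 0.1524]
tcp_rot: [[-0.0, 1.0, 0.01], [1.0, 0.0, -0.01], [-0.01, 0.01, -1.0]]
ft_force: [0.7, 0.2, 1.8]
width: 0.0105
finger_force: 45.0
```

>>> drive_tool:
  travel:
    - [0.0166, 0.035, 0]
    - [0.0166, 0.035, 0]
    - [0.0166, 0.035, 0]
    - [0.0166, 0.035, 0]
    - [0.0166, 0.035, 0]
    - [0.0166, 0.035, 0]
    - [0.0166, 0.035, 0]
    - [0.0166, 0.035, 0]
    - [0, 0, 0]
    - [0, 0, 0]
    - [0, 0, 0]
    - [0, 0, 0]
  rot:
    - [0, 0, 0]
    - [0, 0, 0]
    - [0, 0, 0]
    - [0, 0, 0]
    - [0, 0, 0]
    - [0, 0, 0]
    - [0, 0, 0]
    - [0, 0, 0]
    - [0, 0, 0]
    - [0, 0, 0]
    - [0, 0, 0]
    - [0, 0, 0]
  grip: [0, 0, 0, 0, 0, 0, 0, 0, 0, 0, 0, 0]

```text
time_s: 12.77
eef_pos: [0.5876, -0.0359, 0.1435]
tcp_rot: [[0.001, 1.0, -0.0], [1.0, -0.001, -0.0], [-0.0, -0.0, -1.0]]
ft_force: [0.6, -0.5, -1.4]
width: 0.0103
finger_force: 45.0
```

```bash
python3 - <<'E'
from h import *
w=grab("wrist"); s=bot.sense(); e=s["eef_pos"]; print(s["time_s"],e,s["ft_force"],s["width"],s["tcp_rot"][:,2])
u,v=proj(w,[.588,.028,.06]); print("ap exp",u,v)
for d in (.019,.017):
  try: print("ap",np.round(disc(w,u,v,.06,d,.8,1.2),4))
  except Exception as x: print(x)
print("tcp axis: tip",proj(w,e-[0,0,.0355]),"top",proj(w,e+[0,0,.0335]))
cv2.imwrite("pics/w7.png",cv2.resize(w["frame"][80:330,200:440],None,fx=2.4,fy=2.4,interpolation=cv2.INTER_CUBIC))
E
```

```text
12.8167 [ 0.58761826 -0.0361384   0.14349464] [ 0.96235119 -0.15679408 -0.59240742] 0.010417106915286056 [-1.62714881e-04 -1.49219608e-04 -9.99999976e-01]
ap exp 320.39113196398444 123.07542833018319
n 75 px [319.5 123.5  22.9  23.3] exp 24.8 std [0.05 0.11 1.68 1.7 ]
ap [0.5873 0.0277 0.06  ]
n 76 px [319.5 123.5  22.7  23.1] exp 22.2 std [0.05 0.12 1.64 1.68]
ap [0.5873 0.0277 0.06  ]
tcp axis: tip (np.float64(320.0246857261122), np.float64(221.9561244235105)) top (np.float64(320.0141146053636), np.float64(266.16479962106126))
```

View pics/w7.png

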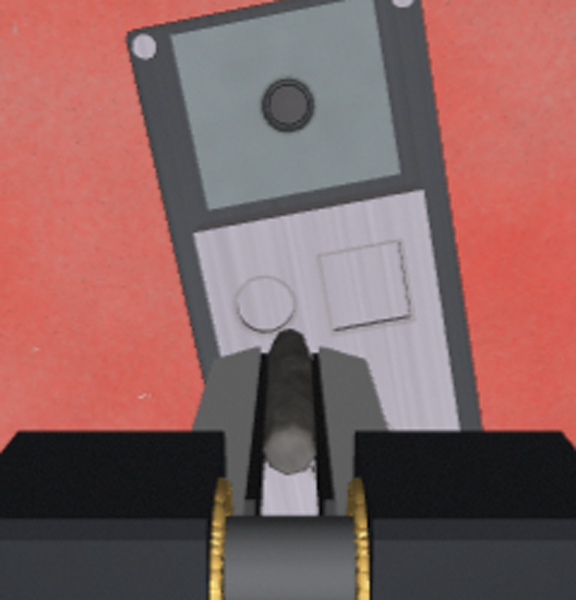

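The hole is at crop (288,105), measured (0.5873,0.0277), 133.5 mm from the cavity as required. The punch stands upright in the grip, with its tip at crop (290,332) and blunt end at (290,450). I'll move over the hole.

>>> drive_tool:
  travel:
    - [-0.0006, 0.03, 0]
    - [0, 0.0334, 0]
    - [0, 0, -0.02]
    - [0, 0, -0.015]
    - [0, 0, 0]
    - [0, 0, 0]
    - [0, 0, 0]
    - [0, 0, 0]
  rot:
    - [0, 0, 0]
    - [0, 0, 0]
    - [0, 0, 0]
    - [0, 0, 0]
    - [0, 0, 0]
    - [0, 0, 0]
    - [0, 0, 0]
    - [0, 0, 0]
  grip: [0, 0, 0, 0, 0, 0, 0, 0]

```text
time_s: 13.48
eef_pos: [0.5883, 0.0276, 0.1098]
tcp_rot: [[0.001, 1.0, 0.002], [1.0, -0.001, -0.0], [-0.0, 0.002, -1.0]]
ft_force: [0.6, -0.4, -0.5]
width: 0.0106
finger_force: 45.0
```

```bash
python3 - <<'E'
from h import *
sc=grab("scene"); sd=grab("side"); s=bot.sense(); e=s["eef_pos"]; print(s["time_s"],e,s["ft_force"])
f=lambda c,r: cv2.resize(c["frame"][r[1]-30:r[1]+30,r[0]-37:r[0]+38],None,fx=5,fy=5,interpolation=cv2.INTER_CUBIC)
a,b=[tuple(int(x) for x in proj(c,[.5873,.0277,.07])) for c in(sc,sd)]
print(a,b); cv2.imwrite("pics/s8.png",np.hstack([f(sc,a),f(sd,b)]))
E
```

```text
13.5833 [0.58816558 0.02793279 0.10963109] [ 0.11209229 -1.0112765  -0.9391574 ]
(328, 182) (296, 199)
```

View pics/s8.png

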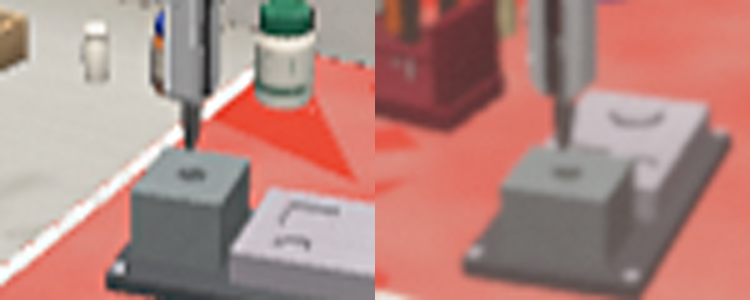

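In both views the tip hangs over the hole: scene tip at x 190 with the hole at 193, side 566 with the hole at 567. I'll descend in steps.

>>> drive_tool:
  travel:
    - [-0.001, -0.0004, 0]
    - [0, 0, -0.01]
    - [0, 0, -0.009]
    - [0, 0, 0]
    - [0, 0, 0]
    - [0, 0, 0]
  rot:
    - [0, 0, 0]
    - [0, 0, 0]
    - [0, 0, 0]
    - [0, 0, 0]
    - [0, 0, 0]
    - [0, 0, 0]
  grip: [0, 0, 0, 0, 0, 0]

```text
time_s: 14.08
eef_pos: [0.5862, 0.0281, 0.0891]
tcp_rot: [[-0.0, 1.0, -0.001], [1.0, 0.0, 0.0], [0.0, -0.001, -1.0]]
ft_force: [-0.9, -0.4, -0.9]
width: 0.0106
finger_force: 45.0
```

>>> drive_tool:
  travel:
    - [0, 0, -0.006]
    - [0, 0, -0.005]
    - [0, 0, 0]
    - [0, 0, 0]
    - [0, 0, 0]
  rot:
    - [0, 0, 0]
    - [0, 0, 0]
    - [0, 0, 0]
    - [0, 0, 0]
    - [0, 0, 0]
  grip: [0, 0, 0, 0, 0]
  squeeze: 55

```text
time_s: 14.5
eef_pos: [0.5864, 0.0281, 0.0784]
tcp_rot: [[0.0, 1.0, -0.0], [1.0, -0.0, 0.0], [0.0, -0.0, -1.0]]
ft_force: [0.7, 1.4, -0.9]
width: 0.0101
finger_force: 55.0
```

>>> drive_tool:
  travel:
    - [0.0006, -0.0005, -0.004]
    - [0, 0, -0.003]
    - [0, 0, 0]
    - [0, 0, 0]
  rot:
    - [0, 0, 0]
    - [0, 0, 0]
    - [0, 0, 0]
    - [0, 0, 0]
  grip: [0, 0, 0, 0]

```text
time_s: 14.83
eef_pos: [0.5877, 0.0275, 0.072]
tcp_rot: [[0.0, 1.0, 0.001], [1.0, -0.0, -0.0], [-0.0, 0.001, -1.0]]
ft_force: [1.2, -0.4, 2.2]
width: 0.0107
finger_force: 55.0
```

>>> drive_tool:
  travel:
    - [0, 0, -0.002]
    - [0, 0, -0.001]
    - [0, 0, 0]
    - [0, 0, 0]
  rot:
    - [0, 0, 0]
    - [0, 0, 0]
    - [0, 0, 0]
    - [0, 0, 0]
  grip: [0, 0, 0, 0]

```text
time_s: 15.17
eef_pos: [0.5876, 0.0275, 0.069]
tcp_rot: [[0.0, 1.0, 0.001], [1.0, -0.0, -0.0], [-0.0, 0.001, -1.0]]
ft_force: [1.1, -0.3, 4.2]
width: 0.0103
finger_force: 55.0
```

>>> drive_tool:
  travel:
    - [0, 0, -0.001]
    - [0, 0, -0.0005]
    - [0, 0, 0]
    - [0, 0, 0]
  rot:
    - [0, 0, 0]
    - [0, 0, 0]
    - [0, 0, 0]
    - [0, 0, 0]
  grip: [0, 0, 0, 0]

```text
time_s: 15.5
eef_pos: [0.5875, 0.0275, 0.0673]
tcp_rot: [[0.0, 1.0, 0.001], [1.0, -0.0, -0.0], [-0.0, 0.001, -1.0]]
ft_force: [1.3, -0.2, 5.2]
width: 0.0103
finger_force: 55.0
```

>>> drive_tool:
  travel:
    - [0, 0, -0.0005]
    - [0, 0, 0]
    - [0, 0, 0]
  rot:
    - [0, 0, 0]
    - [0, 0, 0]
    - [0, 0, 0]
  grip: [0, 0, 0]

```text
time_s: 15.75
eef_pos: [0.5875, 0.0275, 0.0669]
tcp_rot: [[0.0, 1.0, 0.001], [1.0, -0.0, -0.0], [-0.0, 0.001, -1.0]]
ft_force: [0.9, -1.2, 5.4]
width: 0.01
finger_force: 55.0
```

>>> drive_tool:
  travel:
    - [0, 0, -0.0005]
    - [0, 0, 0]
    - [0, 0, 0]
  rot:
    - [0, 0, 0]
    - [0, 0, 0]
    - [0, 0, 0]
  grip: [0, 0, 0]

```text
time_s: 16.0
eef_pos: [0.5876, 0.0275, 0.0667]
tcp_rot: [[-0.0, 1.0, 0.001], [1.0, 0.0, -0.0], [-0.0, 0.001, -1.0]]
ft_force: [-0.5, -0.5, 7.5]
width: 0.0101
finger_force: 55.0
```

>>> drive_tool:
  travel:
    - [0, 0, -0.0005]
    - [0, 0, 0]
    - [0, 0, 0]
  rot:
    - [0, 0, 0]
    - [0, 0, 0]
    - [0, 0, 0]
  grip: [0, 0, 0]

```text
time_s: 16.25
eef_pos: [0.5877, 0.0275, 0.0666]
tcp_rot: [[-0.0, 1.0, 0.001], [1.0, 0.0, -0.0], [-0.0, 0.001, -1.0]]
ft_force: [0.4, -0.1, 9.1]
width: 0.0103
finger_force: 55.0
```

The hard stop is met: z stalls while the force rises. I'll add some margin and hold.

>>> drive_tool:
  travel:
    - [0, 0, -0.0005]
    - [0, 0, -0.0005]
    - [0, 0, -0.0005]
    - [0, 0, 0]
    - [0, 0, 0]
    - [0, 0, 0]
  rot:
    - [0, 0, 0]
    - [0, 0, 0]
    - [0, 0, 0]
    - [0, 0, 0]
    - [0, 0, 0]
    - [0, 0, 0]
  grip: [0, 0, 0, 0, 0, 0]

```text
time_s: 16.75
eef_pos: [0.5881, 0.0274, 0.0663]
tcp_rot: [[-0.0, 1.0, 0.002], [1.0, 0.0, -0.0], [-0.0, 0.002, -1.0]]
ft_force: [-3.0, 0.2, 15.9]
width: 0.0104
finger_force: 55.1
```

>>> drive_tool:
  travel:
    - [0, 0, 0]
    - [0, 0, 0]
    - [0, 0, 0]
    - [0, 0, 0]
    - [0, 0, 0]
    - [0, 0, 0]
  rot:
    - [0, 0, 0]
    - [0, 0, 0]
    - [0, 0, 0]
    - [0, 0, 0]
    - [0, 0, 0]
    - [0, 0, 0]
  grip: [0, 0, 0, 0, 0, 0]

```text
time_s: 17.25
eef_pos: [0.5881, 0.0274, 0.0663]
tcp_rot: [[-0.0, 1.0, 0.002], [1.0, 0.0, -0.0], [-0.0, 0.002, -1.0]]
ft_force: [-2.8, 0.9, 15.0]
width: 0.0101
finger_force: 55.1
```

```bash
python3 -c "
from cell import bot
print(bot.hand_in())"
```

```text
the job is handed in; nothing more can be done
None
```

Job handed in at about 17 s: the round blank was seen flat in the large cavity after release, and the gripper still holds the punch, pressing the clamp button against its hard stop with about 15 N.

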